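# Slack the bench winch off by one notch

### The arm

A 6-joint arm with a two-finger parallel gripper is mounted at the origin on the work surface. World frame = base frame: x ahead of the robot, y to its left, z up, the work surface at z = 0. Lengths are in m, angles in degrees, forces in N, time in s.
With the tool pointing down it reaches from about 0.35 to 0.875 m from the base axis. Payload 4.2 kg.
Tool frame: the origin (TCP) lies between the finger pads; the fingertips stand 8 mm ahead of it and the grasp point (between the pads) lies 11 mm behind it; x points along the fingers, y is the direction in which the jaws open and shut, and the axes are right-handed (so a half turn about x gives the same grasp; the last joint's range is limited). The gripper opens to 87 mm and grips with 3 to 60 N. Pads are 19 mm wide; open, the fingers measure 117 mm over their backs; the gripper's body (75 mm by 190 mm) begins 51 mm behind the grasp point.
Start: joints at [80.993, 22.042, 0.453, 0, -68.411, -14.817], TCP at [0.252, 0.572, 0.231] pointing down, gripper open.
Joint ranges: [-179.83, 179.83], [-69.29, 118.12], [-61.27, 80.66], [-181.25, 117.63], [-171.15, -9.14], [-177.46, 177.46]. Speed limits (degrees/s): [159.86, 159.86, 180, 180, 180, 180].

### API

Orientations are given as a 3x3 rotation matrix whose columns are the frame's x, y, z axes.
In Python, from station import r gives the robot as it stands. The module is installed in compiled form; this text tells all that it offers.
- The arm moves only by the tool move_arm, never from a script. Its argument "increments" is one flat list of numbers, 7 for each row, row after row: the turn, a rotation vector about the tool's x, y, z in degrees, then the shift along the tool's x, y, z in m, then the finger opening in m, from 0 to 0.087. A call has 1 to 12 rows; each row is the pose to reach, as a shift and turn from the pose commanded when the call began, along the tool's axes at that moment; what a row does not reach only later rows make up. A row lasts 1/12 s, in which the tool goes at most 41.7 mm and 7.16 degrees, less where a joint would pass 70% of its speed; a pose out of reach is approached as far as the arm can. A call with a gripper value outside its range is refused whole. The fingers move at their own pace and stop on an object; the grip force is fixed at half the most. Time passes only in rows, so rows that repeat a pose let the fingers close. It gives the time, the measured TCP pose, the force and the opening at its end, in the units of the state.
- r.sense(): the state, without advancing time (a new reading comes with each control period).
- r.capture(name): name is "scene" or "top"; returns the picture (480x640x3 uint8, red, green, blue); there is no depth.
- r.calibration(name): a dict with "fx", "fy", "cx", "cy" (pixels), "rvec" (rotation vector, rad) and "tvec" (3), from world to camera coordinates, as OpenCV has them. Camera axes: x right, y down, z forward; pixel columns grow to the right and rows downward; lengths in m; the calibration is good to about 2 mm. A picture is of the moment at which its call begins. calibration takes no time and is no camera call.
- r.finish_job(): hands the job in, once; it reports no verdict.
The state is a dict: "time_s": time; "joints": joint angles; "joint_velocities": joint speeds; "effort": joint torques, N m; "tcp_pos": TCP position; "ee_rot": TCP orientation; "wrist_force": force on the tool from outside, world axes, zero at the start; "moment": the same for the moment, N m; "gripper_width": opening from 0.0 (shut) to 1.0 (fully open).
Only numpy, scipy, OpenCV 4.12 (cv2) and the standard library are available. Lean on these libraries where they do the work, as an engineer would, in place of code of your own. Each camera call takes 0.05 s, during which the arm holds its last target.

### The job

Slack the blue hand winch off by one notch. With a fingertip push the yellow thumb lever away from the robot so that the pawl lifts clear of the ratchet wheel, then push the uppermost red spoke away from the robot to turn the wheel backward by just one tooth, and finally push the lever back towards the robot until the pawl sits fully down in the next gap. Only push with light force, never grip or force anything, and leave the loose things around the winch where they are.

Things in the scene. Friction and masses are not known exactly. Their poses are not given: they have to be found in the camera images.
- winch: hand winch bolted to the bench: dark base plate 200 x 150 x 8 mm, two blue side plates. Origin: centre of the base's underside. Its x points away from the robot, y to the left along the axle, z up; place and yaw (within 0.3 rad of the robot's axes) vary. In its frame the toothed ratchet wheel (128 mm across, 8 teeth 12 mm high, 12 mm thick) turns in the plane y = -50 mm. Highest point 227 mm.
- axle (a point): point on the wheel's axle in the plane of the four red-tipped spokes: at x 0, y +65, z 115 mm in the winch's frame. The spokes are round bars 14 mm thick, 90 degrees apart, their ends 100 mm from the axle
- wheel (a joint): angle of the wheel (ratchet, drum and spokes in one), rad; grows as it turns backward, the slackening way: the top moves along the winch's +x, away from the robot. 0 +-0.06 at the start; one notch (tooth) is 0.785. Friction holds it where it is left; 2 to 3 N at a spoke's end turn it. With the pawl in a gap it cannot turn backward, but for about 0.13 of play.
- pawl_pivot (a point): point on the pawl's pivot axis (along the winch's y) in the plane of its thumb lever: at x 90, y -85, z 153 mm in the winch's frame. Pivot boss 24 mm across. The lever is a 12 mm thick bar ending in an 18 mm ball, whose centre is 65 mm from the pivot
- pawl (a joint): angle of the yellow pawl, rad: 0 when seated in a gap, growing as it lifts (the lever then swings along the winch's +x, away from the robot). Its nose clears the teeth from 0.27; end stops at -0.05 and 0.75. A stiff pivot keeps it where it is left; about 1.5 N at the lever's end move it. Lowered onto a wheel far off its notch, the nose rests on a tooth.
- lever_tip (a point): centre of the 18 mm yellow ball at the upper end of the pawl's thumb lever, moving with the pawl; the lever leans 0.45 rad towards the robot from upright when the pawl is seated
- spoke_tip (a point): outer end of the red-tipped spoke to push, the one that starts uppermost, moving with the wheel; at wheel angle 0 it leans 0.45 rad from upright towards the robot (the winch's -x), at one notch 0.335 rad away from it
- wrench: loose steel wrench lying on the bench just beyond the winch; bystander
- jar: loose amber jar with a steel cap, 60 mm across, 80 mm tall, left of the winch; origin at the centre of its underside; bystander
- oil: loose white and green oil bottle with a red cap, 48 mm across, 120 mm tall, right of the winch; origin at the centre of its underside; bystander
- mug: loose blue mug, 80 mm across, 95 mm tall; origin at the centre of its underside; bystander
- spray: loose yellow spray can, 64 mm across, 190 mm tall; origin at the centre of its underside; bystander
- driver: loose screwdriver lying on the near right part of the bench; bystander
- disc: loose spare grinding disc, 120 mm across, 20 mm thick, lying flat; origin at the centre of its underside; bystander

How it is judged (in metres and radians):
On the way, in this order (a step that is already met when the one before it is completed fails the run):
1. the pawl is lifted clear of the ratchet wheel, the wheel still in its first notch (value of joint pawl above 0.27 rad and value of joint wheel between -0.25 and 0.25 rad), for 0.2 s.
2. with the pawl up, the wheel is turned backward by one notch (value of joint wheel between 0.585 and 0.985 rad and value of joint pawl above 0.2 rad), for 0.2 s.
At the end, for the whole second after the job is handed in: the wheel stands one notch backward of its start (0.785 rad, give or take 0.2), the pawl is seated in the gap (below 0.1 rad), both at rest (value of joint wheel between 0.585 and 0.985 rad and value of joint pawl below 0.1 rad and velocity of joint wheel between -0.05 and 0.05 rad/s and velocity of joint pawl between -0.05 and 0.05 rad/s); the robot touches nothing.
It fails at once if the wheel was turned more than about a notch and a half backward (value of joint wheel above 1.2 rad).
It fails at once if the wheel was turned forward (value of joint wheel below -0.4 rad).
It fails at once if the pawl or its lever was gripped hard or forced (over 40 N) (contact force between the fingers and pawl above 40 N).
It fails at once if the wheel or a spoke was gripped hard or forced (over 40 N) (contact force between the fingers and wheel above 40 N).
It fails at once if a bystander was moved, lifted or carried (more than 30 mm) (distance of any of wrench, jar, oil, mug, spray, driver, disc from where it was at the start of the episode above 0.03 m).
It also fails if it takes over 64 s, if anything falls off the work surface, if the arm or the gripper's body presses on something with over 40 N, if the wrist force passes 120 N, or if a joint passes its speed limit or range.

## Working session

There is one attempt and no reset: what is moved stays moved. The work goes in short steps, Python scripts to look and compute and a tool call to move; the robot and the scene stay as the last step left them, time stands still between calls to the robot, and variables do not carry over. Pictures are saved under pics/ and viewed, and the job is handed in when it is done.

Besides the shell and the picture viewer there is one more tool, called after "Emit:" by a JSON object that holds its "fn" and its "kwargs". move_arm: Moves the arm, as the interface text tells. Its arguments: {"type":"object","properties":{"increments":{"type":"array","items":{"type":"number"}}},"required":["increments"]}

```bash
mkdir -p pics; python3 - <<'E'
from station import r
import cv2
s=r.sense();print(s)
for n in("scene","top"):
    im=r.capture(n);cv2.imwrite(f"pics/{n}0.png",im[:,:,::-1]);print(n,r.calibration(n))
E
```

```text
{'time_s': 0.0, 'joints': array([ 8.09928623e+01,  2.20923511e+01,  3.79829530e-01, -2.76908151e-02,
       -6.84098618e+01, -1.48176343e+01]), 'joint_velocities': array([-0.09166603,  0.0119401 ,  0.00544857,  0.04578502,  0.01875762,
       -0.06173909]), 'effort': array([ 8.20652986e-04, -3.90671396e+01,  1.87408501e+01,  4.21990290e+00,
        1.09557054e-02, -1.94300701e-04]), 'tcp_pos': array([0.25220562, 0.57122636, 0.22944652]), 'ee_rot': array([[-7.78245553e-04, -4.04103110e-01, -9.14713108e-01],
       [-2.03925787e-03, -9.14710842e-01,  4.04103844e-01],
       [-9.99997618e-01,  2.17982792e-03, -1.12200803e-04]]), 'wrist_force': array([-0.82962593,  0.48089885, -0.32099867]), 'moment': array([-0.00725128,  0.00231676, -0.02090948]), 'gripper_width': 1.0022433176431516}
scene {'fx': 488.7599429184377, 'fy': 488.7599429184377, 'cx': 313.64696539672605, 'cy': 232.4065421731237, 'rvec': array([ 1.57396129,  2.1076385 , -0.75722341]), 'tvec': array([ 0.11671651, -0.28724478,  1.53317645])}
top {'fx': 476.0661010549394, 'fy': 476.0661010549394, 'cx': 312.2695516460484, 'cy': 242.71340908033977, 'rvec': array([ 2.16823361, -2.05036838,  0.2234335 ]), 'tvec': array([-0.01989041,  0.52814305,  1.23852749])}
```

View pics/scene0.png

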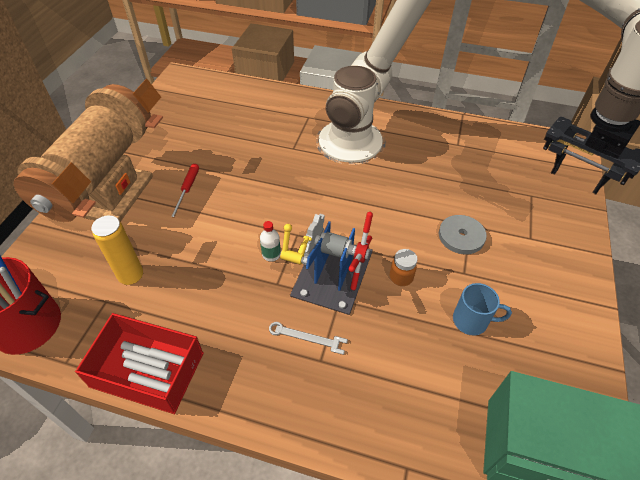

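View pics/top0.png

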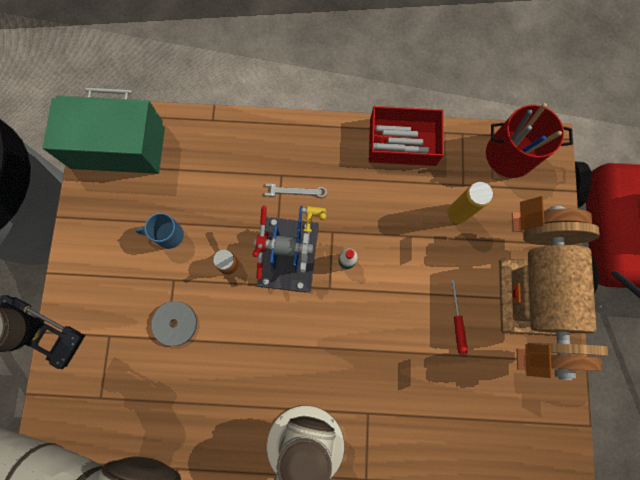

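```bash
python3 - <<'E'
import cv2
a=cv2.imread("pics/scene0.png")[195:325,240:430];cv2.imwrite("pics/s0c.png",cv2.resize(a,None,fx=4.2,fy=4.2,interpolation=2))
a=cv2.imread("pics/top0.png")[190:300,230:380];cv2.imwrite("pics/t0c.png",cv2.resize(a,None,fx=5,fy=5,interpolation=2))
E
```

```text
(no output)
```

View pics/s0c.png

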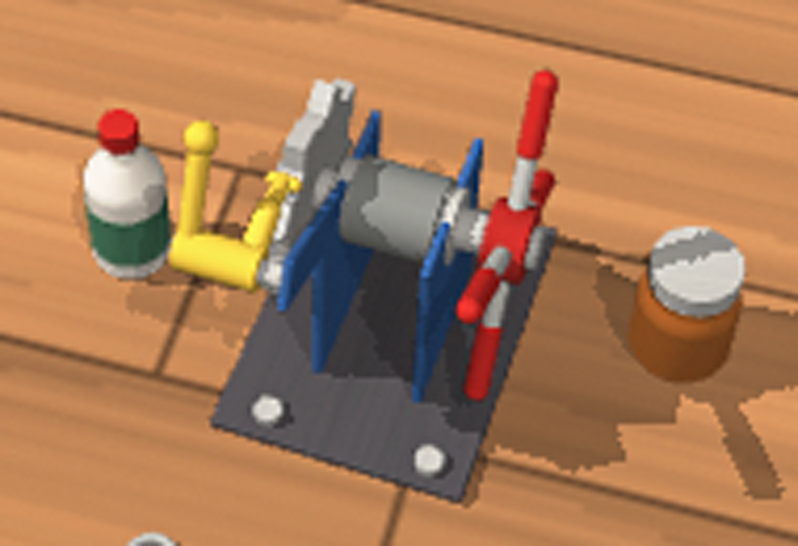

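View pics/t0c.png

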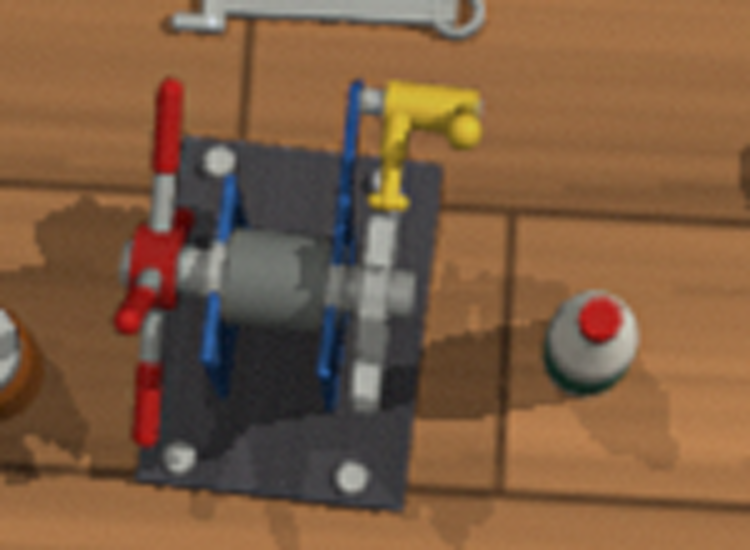

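```bash
cat > h.py <<'E'
import numpy as np, cv2
from scipy.optimize import least_squares
def proj(c,P):
    K=np.array([[c['fx'],0,c['cx']],[0,c['fy'],c['cy']],[0,0,1]])
    return cv2.projectPoints(np.asarray(P,float).reshape(-1,3),c['rvec'],c['tvec'],K,None)[0].reshape(-1,2)
def ball(p): a=.45-p; return [.09-.065*np.sin(a),-.085,.153+.065*np.cos(a)]
def spoke(w,k=0,R=.1): a=.45-w+k*np.pi/2; return [-R*np.sin(a),.065,.115+R*np.cos(a)]
def W(q,P):
    c,s=np.cos(q[2]),np.sin(q[2]);P=np.asarray(P).reshape(-1,3)
    return P@np.array([[c,-s,0],[s,c,0],[0,0,1]]).T+[q[0],q[1],0]
E
cat > fit0.py <<'E'
from h import *
from station import r
C={n:r.calibration(n) for n in("scene","top")}
def un(u,s,o): return (np.array(u)+.5)/s-.5+o
# name fn, top px, scene px
f=lambda x,y:(lambda q:[x,y,.008])
obs=[("top",f(-.1,.075),(138,482)),("top",f(-.1,-.075),(402,510)),("top",f(.1,-.075),(443,163)),
("scene",f(.1,-.075),(213,425)),("scene",f(.1,.075),(463,500)),("scene",f(-.1,.075),(553,238)),
("top",lambda q:ball(q[4]),(466,131)),("scene",lambda q:ball(q[4]),(201,137)),
("top",lambda q:spoke(q[3],0,.097),(128,318)),("scene",lambda q:spoke(q[3],0,.097),(546,77)),
("top",lambda q:spoke(q[3],1,.097),(146,438)),("top",lambda q:spoke(q[3],3,.097),(170,86)),("scene",lambda q:spoke(q[3],3,.097),(468,310)),("scene",lambda q:spoke(q[3],2,.097),(480,393)),]
def res(q):
    o=[]
    for n,g,u in obs:
        px=un(u,*((5,[230,190]) if n=="top" else (4.2,[240,195])))
        o.append(proj(C[n],W(q,g(q)))[0]-px)
    return np.array(o).ravel()
s=least_squares(res,[.5,0,0,0,0],loss='soft_l1')
q=s.x;print(q);print(res(q).reshape(-1,2).round(1))
np.save("q.npy",q)
print("ball",W(q,ball(q[4])),"pivot",W(q,[.09,-.085,.153]),"spoke",W(q,spoke(q[3])),"axle",W(q,[0,.065,.115]))
E
python3 fit0.py
```

```text
[ 0.50322165  0.07625605 -0.05203638 -0.0418025   0.02331251]
[[-0.4  0.2]
 [ 0.7  0.4]
 [ 0.1  0.1]
 [-0.9 -0. ]
 [-0.   0.5]
 [ 1.2 -1.8]
 [-0.5  0.3]
 [-0.   1.2]
 [ 0.   1.3]
 [-0.1  0.4]
 [-0.   1.2]
 [ 0.2 -0. ]
 [ 0.2  1.8]
 [-1.   1. ]]
ball [[ 0.5618144  -0.01191087  0.21217221]] pivot [[ 0.58867873 -0.01331006  0.153     ]] spoke [[0.45944486 0.14362419 0.20314831]] axle [[0.50660249 0.14116806 0.115     ]]
```

```bash
cat >> h.py <<'E'
def go(R,frm,wx,wy,z,q):
    t=W(q,[wx,wy,z])[0]; print("target",t.round(4),"tool shift",(np.array(R).T@(t-frm)).round(4))
    return t
E
python3 - <<'E'
from h import *
from station import r
q=np.load("q.npy");s=r.sense()
R=s['ee_rot'];print(np.degrees(np.arctan2(R[1,1],R[0,1])), "want",-90+np.degrees(q[2]))
go(R,np.array([.252,.572,.231]),.0245,-.085,.26,q)
E
```

```text
-113.8317109224488 want -92.98146504812279
target [ 0.5233 -0.0099  0.26  ] tool shift [-0.0281  0.4227 -0.4833]
```

Emit:
{"fn": "move_arm", "kwargs": {"increments": [-7,0,0,-0.03,0.02,-0.02,0,-20.85,0,0,-0.03,0.4227,-0.4833,0,-20.85,0,0,-0.03,0.4227,-0.4833,0,-20.85,0,0,-0.03,0.4227,-0.4833,0,-20.85,0,0,-0.03,0.4227,-0.4833,0,-20.85,0,0,-0.03,0.4227,-0.4833,0,-20.85,0,0,-0.03,0.4227,-0.4833,0,-20.85,0,0,-0.03,0.4227,-0.4833,0,-20.85,0,0,-0.03,0.4227,-0.4833,0,-20.85,0,0,-0.03,0.4227,-0.4833,0,-20.85,0,0,-0.03,0.4227,-0.4833,0,-20.85,0,0,-0.03,0.4227,-0.4833,0]}}

```text
time_s: 1.1
tcp_pos: [0.4577, 0.1285, 0.2605]
ee_rot: [[-0.0, -0.052, -0.999], [0.0, -0.999, 0.052], [-1.0, -0.0, 0.0]]
wrist_force: [0.3, 1.4, -0.1]
gripper_width: 0.174
```

Emit:
{"fn": "move_arm", "kwargs": {"increments": [0,0,0,0,0.11,-0.06,0,0,0,0,0,0.11,-0.06,0,0,0,0,0,0.11,-0.06,0,0,0,0,0,0.11,-0.06,0,0,0,0,0,0.11,-0.06,0,0,0,0,0,0.11,-0.06,0,0,0,0,0,0.11,-0.06,0]}}

```text
time_s: 1.68
tcp_pos: [0.5114, 0.0184, 0.2604]
ee_rot: [[-0.001, -0.051, -0.999], [0.0, -0.999, 0.051], [-1.0, -0.0, 0.001]]
wrist_force: [-0.3, -0.7, -1.2]
gripper_width: 0.004
```

```bash
cat > look.py <<'E'
import sys
from h import *
from station import r
q=np.load("q.npy")
tag=sys.argv[1]
for n in("scene","top"):
    im=r.capture(n)[:,:,::-1]
    if n=="scene": cv2.imwrite(f"pics/s{tag}.png",cv2.resize(im[155:325,240:430],None,fx=4,fy=3.5,interpolation=2) if 0 else cv2.resize(im[175:325,240:430],None,fx=4,fy=4,interpolation=2))
    else: cv2.imwrite(f"pics/t{tag}.png",cv2.resize(im[180:300,230:380],None,fx=5,fy=5,interpolation=2))
s=r.sense();p=s['tcp_pos'];c,si=np.cos(q[2]),np.sin(q[2]);d=p[:2]-q[:2]
print("t",s['time_s'],"tcp in winch",(c*d[0]+si*d[1]).round(4),(-si*d[0]+c*d[1]).round(4),p[2].round(4),"F",s['wrist_force'].round(1),s['gripper_width'])
E
python3 look.py 1
```

```text
t 1.7833 tcp in winch 0.0112 -0.0569 0.2607 F [ 0.3 -0.1  0.7] 0.005163549373273126
```

View pics/s1.png

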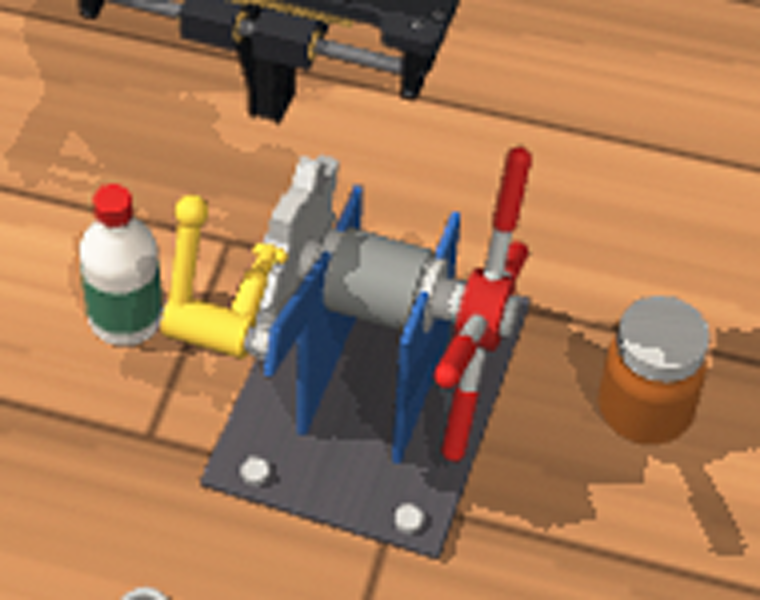

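Emit:
{"fn": "move_arm", "kwargs": {"increments": [0,0,0,0,0.028,-0.012,0,0,0,0,0.03,0.028,-0.012,0,0,0,0,0.058,0.028,-0.012,0,0,0,0,0.058,0.028,-0.012,0,0,0,0,0.058,0.028,-0.018,0,0,0,0,0.058,0.028,-0.024,0,0,0,0,0.058,0.028,-0.03,0,0,0,0,0.058,0.028,-0.033,0,0,0,0,0.058,0.028,-0.036,0,0,0,0,0.058,0.028,-0.039,0]}}

```text
time_s: 2.62
tcp_pos: [0.5497, -0.0121, 0.2033]
ee_rot: [[0.001, -0.052, -0.999], [0.0, -0.999, 0.052], [-1.0, -0.001, -0.001]]
wrist_force: [-2.4, 2.0, 1.5]
gripper_width: 0.006
```

```bash
python3 look.py 2
```

```text
t 2.7167 tcp in winch 0.0513 -0.0859 0.2029 F [ 0.   1.5 -0.1] 0.007719406797676191
```

View pics/s2.png

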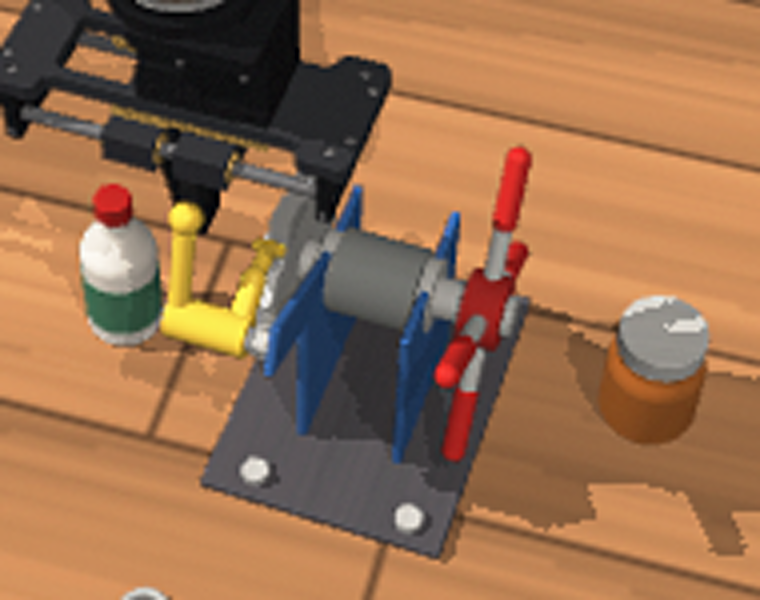

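View pics/t2.png

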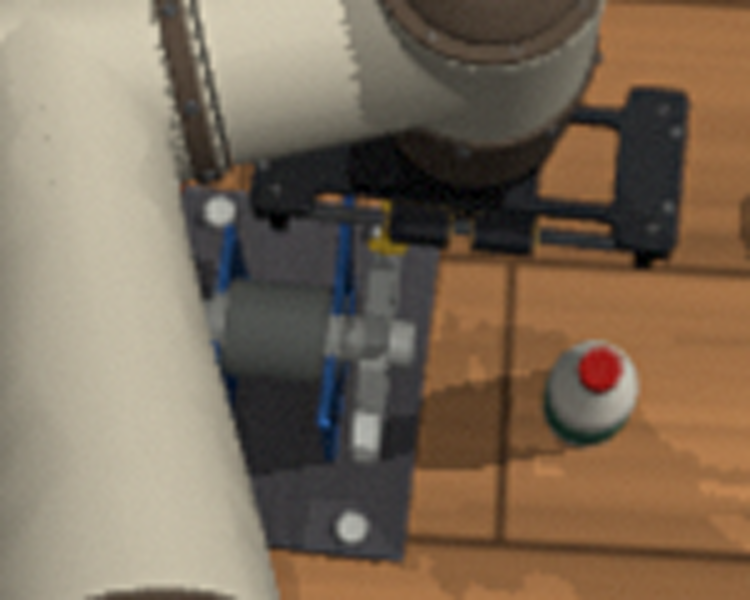

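Emit:
{"fn": "move_arm", "kwargs": {"increments": [0,0,0,0,0,-0.003,0,0,0,0,0,0,-0.006,0,0,0,0,0,0,-0.009,0,0,0,0,0,0,-0.012,0,0,0,0,0,0,-0.015,0,0,0,0,0,0,-0.018,0,0,0,0,0,0,-0.021,0,0,0,0,0,0,-0.024,0,0,0,0,0,0,-0.026,0,0,0,0,0,0,-0.028,0,0,0,0,0,0,-0.028,0]}}

```text
time_s: 3.63
tcp_pos: [0.5777, -0.0139, 0.2024]
ee_rot: [[0.0, -0.052, -0.999], [-0.0, -0.999, 0.052], [-1.0, 0.0, -0.0]]
wrist_force: [-0.5, 0.3, 1.4]
gripper_width: 0.008
```

```bash
python3 look.py 3
```

```text
t 3.7333 tcp in winch 0.0789 -0.0861 0.2024 F [-0.1 -0.1  0.3] 0.002636615182429488
```

View pics/s3.png

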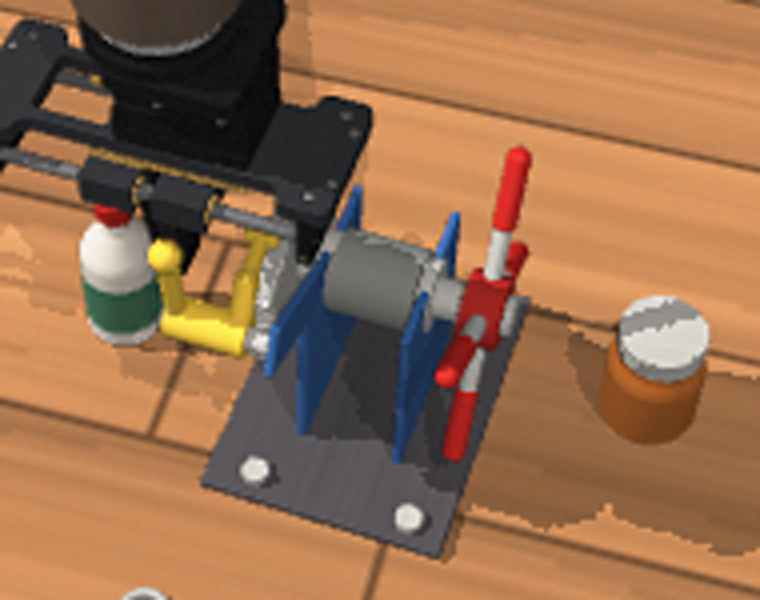

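```bash
cat > pa.py <<'E'
from h import *
from station import r
q=np.load("q.npy");c=r.calibration("scene")
for p in np.arange(-.05,.76,.1): print("pawl",round(p,2),((proj(c,W(q,ball(p)))[0]-[240,175]+.5)*4-.5).round())
for w in np.arange(-.05,1.1,.1): print("wheel",round(w,2),((proj(c,W(q,spoke(w,0,.1)))[0]-[240,175]+.5)*4-.5).round(),((proj(c,W(q,spoke(w,3,.097)))[0]-[240,175]+.5)*4-.5).round())
E
python3 pa.py
```

```text
pawl -0.05 [194. 212.]
pawl 0.05 [190. 217.]
pawl 0.15 [186. 222.]
pawl 0.25 [181. 229.]
pawl 0.35 [176. 237.]
pawl 0.45 [172. 246.]
pawl 0.55 [167. 256.]
pawl 0.65 [162. 266.]
pawl 0.75 [158. 277.]
wheel -0.05 [521. 150.] [447. 381.]
wheel 0.05 [517. 156.] [444. 397.]
wheel 0.15 [513. 164.] [441. 411.]
wheel 0.25 [509. 174.] [438. 425.]
wheel 0.35 [504. 185.] [437. 437.]
wheel 0.45 [499. 198.] [436. 448.]
wheel 0.55 [494. 212.] [435. 457.]
wheel 0.65 [488. 228.] [435. 464.]
wheel 0.75 [483. 244.] [435. 470.]
wheel 0.85 [477. 262.] [436. 474.]
wheel 0.95 [472. 280.] [437. 477.]
wheel 1.05 [467. 298.] [439. 477.]
```

Emit:
{"fn": "move_arm", "kwargs": {"increments": [0,0,0,0,0,0.025,0,0,0,0,-0.03,0,0.05,0,0,0,0,-0.06,0,0.06,0,0,0,0,-0.06,-0.03,0.085,0,0,0,0,-0.06,-0.06,0.11,0,0,0,0,-0.06,-0.09,0.135,0,0,0,0,-0.06,-0.12,0.162,0,0,0,0,-0.06,-0.151,0.162,0,0,0,0,-0.06,-0.151,0.162,0,0,0,0,-0.03,-0.151,0.162,0,0,0,0,0.005,-0.151,0.162,0,0,0,0,0.005,-0.151,0.162,0]}}

```text
time_s: 4.73
tcp_pos: [0.4195, 0.1432, 0.1921]
ee_rot: [[-0.011, -0.053, -0.999], [-0.006, -0.999, 0.053], [-1.0, 0.006, 0.01]]
wrist_force: [-0.5, -0.6, -1.0]
gripper_width: 0.005
```

```bash
python3 look.py 4
```

```text
t 4.8333 tcp in winch -0.0831 0.0644 0.1976 F [0.1 0.2 1.5] 0.011094372228483284
```

View pics/s4.png

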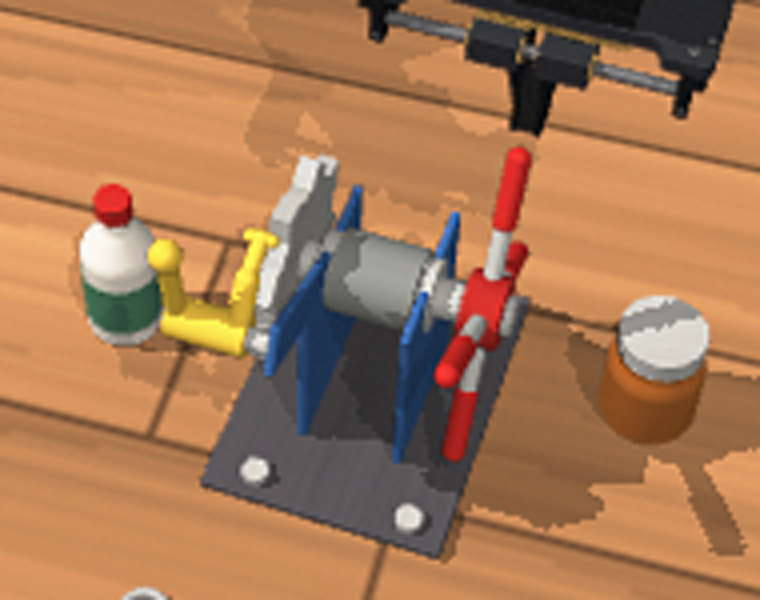

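View pics/t4.png

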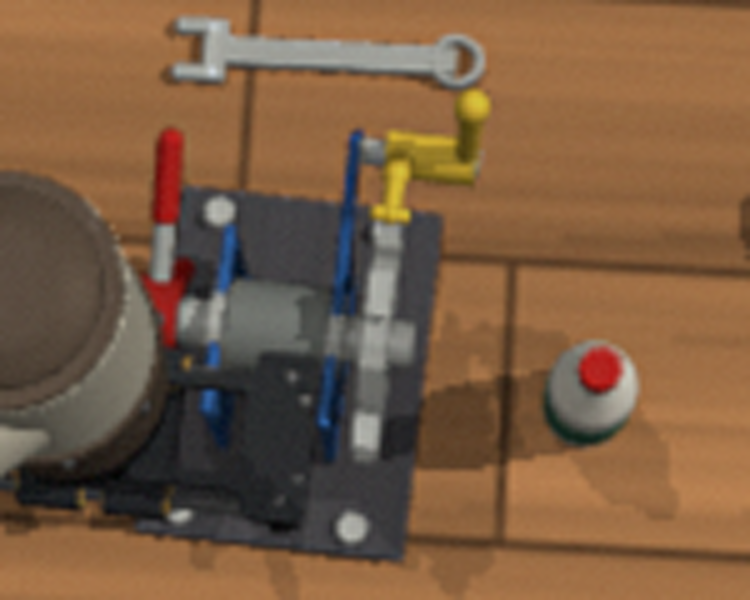

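Emit:
{"fn": "move_arm", "kwargs": {"increments": [0,0,0,0,0,-0.016,0,0,0,0,0,0,-0.024,0,0,0,0,0,0,-0.031,0,0,0,0,0,0,-0.038,0,0,0,0,0,0,-0.045,0,0,0,0,0,0,-0.052,0,0,0,0,0,0,-0.059,0,0,0,0,0,0,-0.066,0,0,0,0,0,0,-0.072,0,0,0,0,0,0,-0.077,0,0,0,0,0,0,-0.081,0,0,0,0,0,0,-0.083,0]}}

```text
time_s: 5.83
tcp_pos: [0.5065, 0.1409, 0.197]
ee_rot: [[-0.001, -0.052, -0.999], [-0.0, -0.999, 0.052], [-1.0, 0.0, 0.001]]
wrist_force: [-2.5, 0.9, 0.1]
gripper_width: 0.006
```

```bash
python3 look.py 5
```

```text
t 5.9333 tcp in winch -0.0 0.0648 0.1971 F [-0.6  0.2 -0.6] 0.005030782829382056
```

View pics/s5.png

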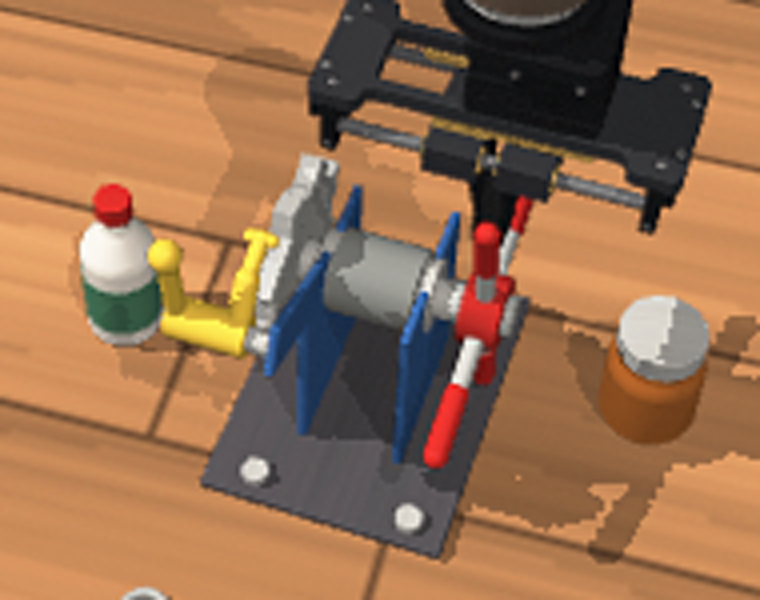

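Emit:
{"fn": "move_arm", "kwargs": {"increments": [0,0,0,0,0,-0.003,0,0,0,0,0,0,-0.005,0,0,0,0,0,0,-0.007,0,0,0,0,0,0,-0.0085,0,0,0,0,0,0,-0.009,0,0,0,0,0,0,-0.009,0,0,0,0,0,0,-0.009,0]}}

```text
time_s: 6.52
tcp_pos: [0.5153, 0.1405, 0.1976]
ee_rot: [[0.0, -0.052, -0.999], [-0.0, -0.999, 0.052], [-1.0, 0.0, -0.0]]
wrist_force: [-2.6, 0.6, -1.1]
gripper_width: 0.004
```

```bash
python3 look.py 6
```

```text
t 6.6167 tcp in winch 0.0087 0.0648 0.1977 F [-1.7 -0.6 -0.9] 0.006737899669563977
```

View pics/s6.png

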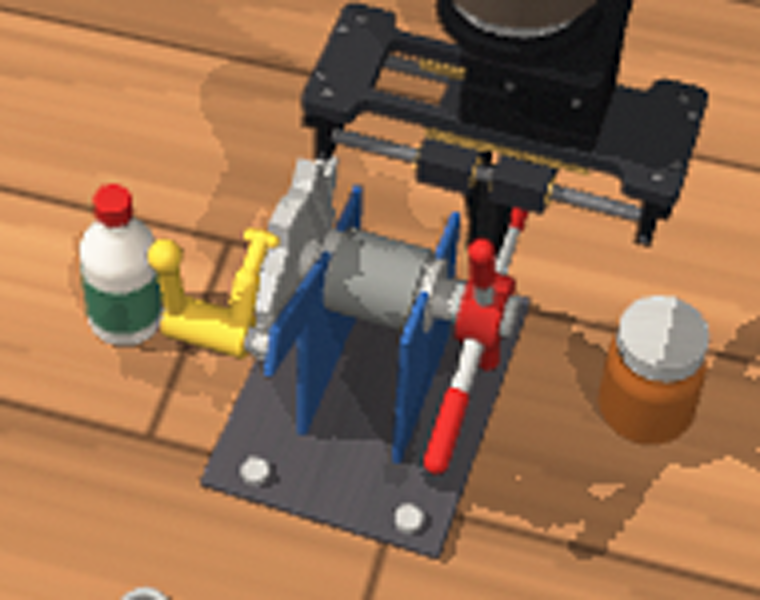

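Emit:
{"fn": "move_arm", "kwargs": {"increments": [0,0,0,0,0,0.02,0,0,0,0,-0.03,0,0.03,0,0,0,0,-0.067,0,0.03,0,0,0,0,-0.067,0.03,0.01,0,0,0,0,-0.067,0.06,-0.01,0,0,0,0,-0.067,0.09,-0.035,0,0,0,0,-0.067,0.12,-0.06,0,0,0,0,-0.067,0.15,-0.085,0,0,0,0,-0.067,0.15,-0.12,0,0,0,0,-0.067,0.15,-0.126,0,0,0,0,-0.067,0.15,-0.126,0]}}

```text
time_s: 7.53
tcp_pos: [0.6358, -0.0166, 0.2638]
ee_rot: [[0.002, -0.054, -0.999], [-0.001, -0.999, 0.054], [-1.0, 0.0, -0.002]]
wrist_force: [0.2, -0.2, -0.2]
gripper_width: 0.006
```

```bash
python3 look.py 7
```

```text
t 7.6333 tcp in winch 0.1348 -0.0849 0.2646 F [ 0.5 -0.7  0.5] 0.004630090800290827
```

View pics/s7.png

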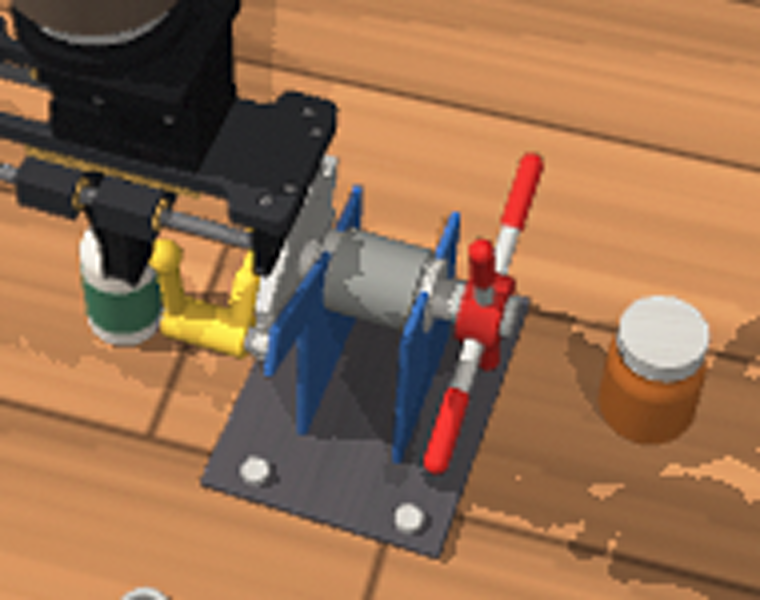

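Emit:
{"fn": "move_arm", "kwargs": {"increments": [0,0,0,0.025,0,0,0,0,0,0,0.0515,0,0,0,0,0,0,0.0515,0,0.006,0,0,0,0,0.0515,0,0.013,0,0,0,0,0.0515,0,0.019,0,0,0,0,0.0515,0,0.024,0,0,0,0,0.0515,0,0.029,0,0,0,0,0.0515,0,0.034,0,0,0,0,0.0515,0,0.039,0,0,0,0,0.0515,0,0.043,0,0,0,0,0.0515,0,0.046,0,0,0,0,0.0515,0,0.048,0]}}

```text
time_s: 8.63
tcp_pos: [0.585, -0.0131, 0.213]
ee_rot: [[0.0, -0.052, -0.999], [0.0, -0.999, 0.052], [-1.0, -0.0, -0.0]]
wrist_force: [2.5, 1.0, -0.5]
gripper_width: 0.002
```

```bash
python3 look.py 8
```

```text
t 8.7333 tcp in winch 0.0862 -0.0851 0.2128 F [ 0.9 -0.2 -0.1] 0.00612722234485495
```

View pics/s8.png

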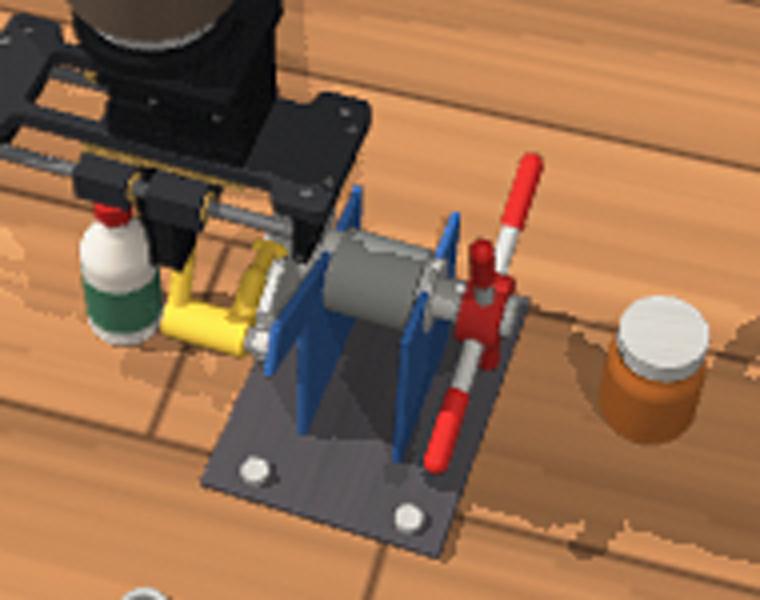

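Emit:
{"fn": "move_arm", "kwargs": {"increments": [0,0,0,0,0,0.0015,0,0,0,0,0,0,0.003,0,0,0,0,0,0,0.004,0,0,0,0,0,0,0.005,0,0,0,0,0,0,0.005,0,0,0,0,0,0,0.005,0]}}

```text
time_s: 9.23
tcp_pos: [0.5802, -0.0131, 0.213]
ee_rot: [[-0.001, -0.052, -0.999], [-0.0, -0.999, 0.052], [-1.0, 0.0, 0.0]]
wrist_force: [1.7, -0.7, -0.2]
gripper_width: 0.004
```

Emit:
{"fn": "move_arm", "kwargs": {"increments": [0,0,0,0,0,0.0005,0,0,0,0,0,0,0.001,0,0,0,0,0,0,0.001,0,0,0,0,0,0,0.001,0]}}

```text
time_s: 9.57
tcp_pos: [0.5793, -0.013, 0.2131]
ee_rot: [[-0.0, -0.052, -0.999], [-0.0, -0.999, 0.052], [-1.0, 0.0, 0.0]]
wrist_force: [0.8, 0.2, -0.1]
gripper_width: 0.003
```

Emit:
{"fn": "move_arm", "kwargs": {"increments": [0,0,0,0,0,0.0005,0,0,0,0,0,0,0.001,0,0,0,0,0,0,0.0015,0,0,0,0,0,0,0.0015,0]}}

```text
time_s: 9.9
tcp_pos: [0.5778, -0.0128, 0.2131]
ee_rot: [[-0.0, -0.052, -0.999], [0.0, -0.999, 0.052], [-1.0, -0.0, 0.0]]
wrist_force: [1.0, -0.2, 0.5]
gripper_width: 0.003
```

```bash
python3 look.py 9
```

```text
t 10.0 tcp in winch 0.0791 -0.0851 0.2131 F [ 0.7 -0.3 -0.3] 0.002866439464961984
```

View pics/s9.png

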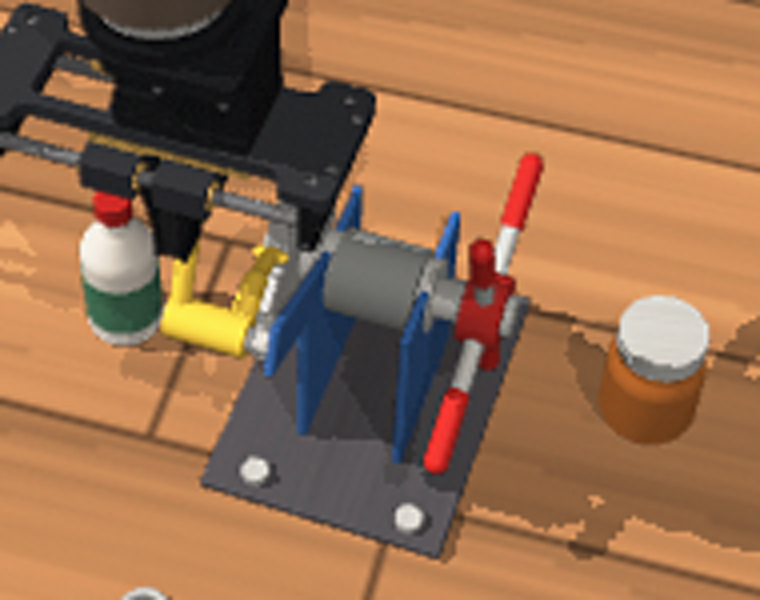

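Emit:
{"fn": "move_arm", "kwargs": {"increments": [0,0,0,0,0,-0.02,0,0,0,0,-0.03,0,-0.03,0,0,0,0,-0.06,0,-0.05,0,0,0,0,-0.09,0,-0.03,0,0,0,0,-0.09,0,0,0,0,0,0,-0.09,0,0.04,0,0,0,0,-0.09,0,0.08,0,0,0,0,-0.09,0,0.12,0,0,0,0,-0.09,0,0.14,0]}}

```text
time_s: 10.75
tcp_pos: [0.4334, -0.0062, 0.3029]
ee_rot: [[-0.002, -0.052, -0.999], [0.0, -0.999, 0.052], [-1.0, -0.0, 0.002]]
wrist_force: [0.1, -0.5, -0.2]
gripper_width: 0.007
```

```bash
python3 look.py 10
```

```text
t 10.85 tcp in winch -0.0643 -0.0857 0.3039 F [ 0.6 -1.   0.6] 0.006158373293234304
```

View pics/s10.png

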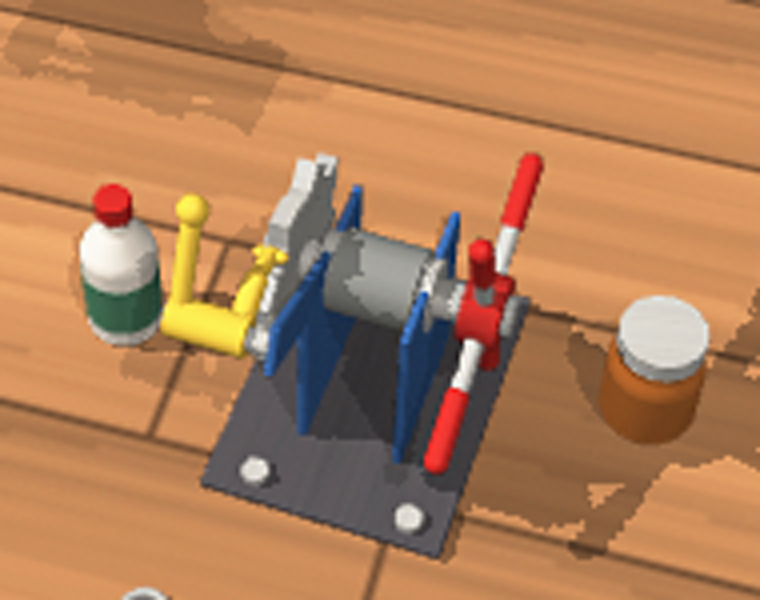

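View pics/t10.png

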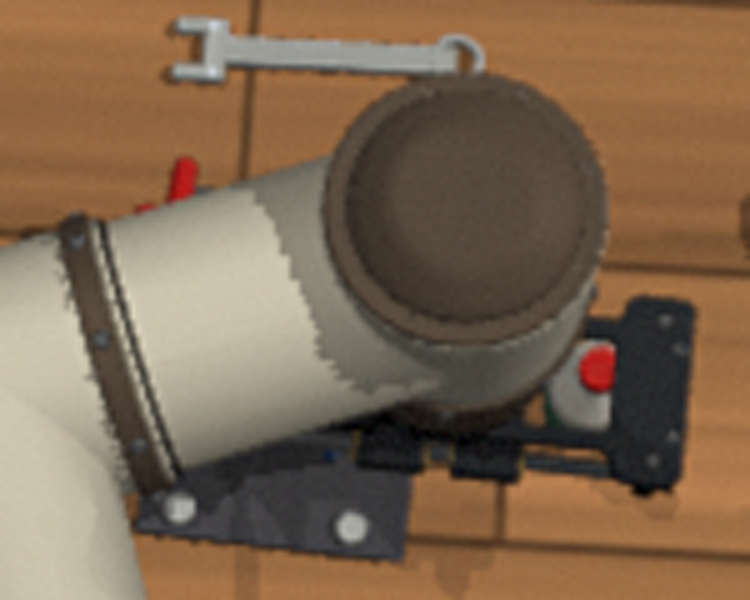

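```bash
python3 - <<'E'
import cv2,numpy as np
for n in("s1","s10"):
    a=cv2.imread(f"pics/{n}.png").astype(int)[185:226,165:220]
    m=(a[...,2]>150)&(a[...,0]<80)&(a[...,1]>130)
    y,x=np.nonzero(m);print(n,m.sum(),x.mean()+165,y.mean()+185,y.min()+185)
a=np.hstack([cv2.resize(cv2.imread(f"pics/{n}.png")[150:370,150:350],None,fx=2,fy=2) for n in("s1","s10")]);cv2.imwrite("pics/cmp.png",a)
E
```

```text
s1 674 191.35311572700297 210.70029673590506 193
s10 671 193.71684053651268 210.34128166915053 193
```

View pics/cmp.png

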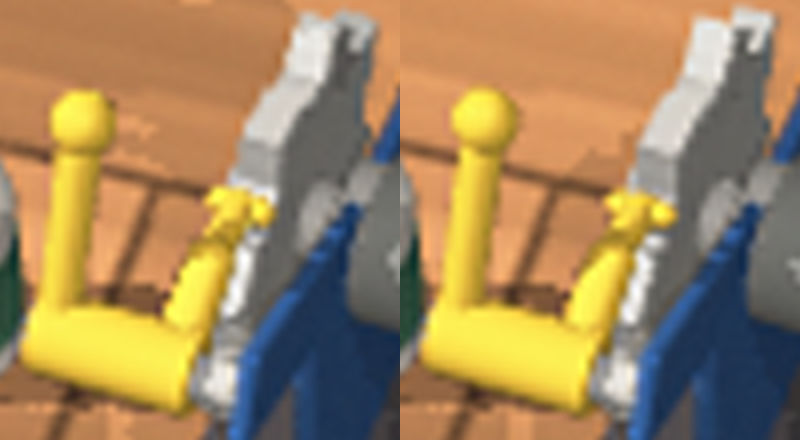

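```bash
python3 -c "
from station import r
print(r.sense()['joint_velocities'].round(2));print(r.finish_job())"
```

```text
[-0.98  4.22  4.3   0.92  1.8   0.83]
the job is handed in; nothing more can be done
None
```

I slacked the winch off by one notch and handed the job in at about 11 s of the 64 s allowed. `finish_job` reported no verdict, so these are my own checks.

- **Lift:** I pushed the lever away from the robot with the closed fingertips. The pawl stood at about 0.55 rad, with the wheel still in its first notch.
- **Turn:** I pushed the upper spoke away from the robot. The wheel stopped at about 0.75–0.76 rad, and it read the same after the pawl was lowered.
- **Seat:** I pushed the lever back towards the robot and withdrew. The pawl's ball is within a pixel of its starting place in the camera image, very slightly further towards the robot. I take that as fully seated, at about 0 rad.
- **Forces:** The wrist force read no more than about 3 N after each move. I saw no clear force rise when the pawl reached the bottom of the gap, so the seating rests on the picture alone.
- **Bystanders:** The jar and oil bottle looked unmoved in the last scene picture, and the wrench was in view and looked in place in the last top picture. I did not check the mug, spray can, driver or disc again, but the arm passed only above or clear of them.
- **At hand-in:** The gripper was clear of everything, about 0.1 m above the wheel. The arm's joints still read up to about 4 degrees/s.

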